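# Shut and latch the moulding-sample case

## Task

Get this case of frame-moulding samples ready to carry: lower its lid onto the seal, swing the latch's wire loop over so that its black-sleeved bar drops behind the hook on the lid, and then press the red lever all the way down until it stays shut and has pulled the lid tight. Leave the corner sample, the glue bottle and the tin where they stand, and do not knock the lamp.

Things in the scene. Friction and masses are not known exactly. Their poses are not given: they have to be found in the camera images.
- case: Blue case fixed to the bench, 250 mm deep (its x), 240 wide (y), 119 high when shut. Origin: centre of its underside's width, 130 from the front, 120 from the back; z up. Front (latch side) at x -130, hinge side at x +120. Above a 30 mm foot the front slopes back, 40 degrees from level; the lower 98 mm of the slope is case, the upper 40 mm lid. The latch is at y 0.
- latch_base: Steel plate under the lever, fixed on the case's slope, 50 by 50 mm. Origin on the slope's surface below the lever's pivot, at (-84, 0, 68.6) mm in the case frame. Its x points up the slope, z square out of the slope (40 degrees from vertical), y along the case's y. The lever's pivot, along y, is 14 mm out (z). The case's slope spans x -60 to +38, the lid's x 38 to 78 when shut.
- lid (a joint): Lid angle, rad: 0 tight, 0.6 wide open. Hinge line along the case's y at case x 120, z 93 mm. About 0.4 N m of friction leaves it where it is put. A springy seal under its front (1500 N/m) meets it from about 0.05 down; pushed down and let go it stays at 0.02 to 0.04, and only the latch keeps it tight. Pushing it fully down at the front takes about 15 N.
- lid_edge (a point): Middle of the lid's upper front edge, where its flat top (144 mm deep, level when shut) meets its 40 mm sloping front. When shut at case x -24, z 119 mm; 146 mm from the hinge line. The edge is as wide as the case (240 mm).
- keeper_seat (a point): Centre of the notch behind the steel hook on the lid's slope, where the latch's bar must end; when shut at latch_base x 47.5, z 4.5 mm. Site x points up the slope, z out of it. The hook, 18 mm wide, is a post on the down-slope side and a lip over the notch, its top 14 mm above this point, reaching 3 mm up-slope past it. The bar drops up-slope of the lip and slides under it as the lever shuts.
- lever (a joint): Red lever's angle, rad: 0 fully down (shut, lying down-slope), 1.97 fully raised, when it stands nearly square to the slope. Stays where left (0.05 N m friction). To shut it swings over to the down-slope side; with the bar hooked, pressing near its tip takes up to about 10 N, and below about 0.25 it snaps over dead centre and holds.
- lever_tip (a point): Point near the lever's free end on the face to press (its up-slope face when raised, its top when shut), 42 mm from the pivot along the lever, 4 mm off the line through it; the lever ends 4 mm beyond. Lever 16 mm wide, 6 thick.
- bail (a joint): Angle of the steel wire loop relative to the lever, rad; 0 when latched. It turns almost freely, pivoted on the lever 16 mm from the lever's pivot. It starts near its stop (4.2), leaning out down-slope. Pushed up-slope past the top it falls over by its weight, and if the lever is above 1.7 and the lid down its bar lands on the lid just up-slope of the hook.
- bail_bar (a point): Centre of the loop's crossbar, 8 mm diameter with a black sleeve, along the case's y; 64 mm from the loop's pivot. The loop is 34 mm wide between wire centres, wires 5 mm thick; the lever passes through it. The bar can be pushed or pinched.
- lamp: Fixed bar lamp: bar 16 by 14 mm, 320 long, its underside 242 mm above the bench, along the lamp's y over the lid's front, from y -190 to +130 mm; post at y -185, 14 mm diameter, foot 64. Origin on the bench under the bar; axes as the case's, within 0.04 rad. A gripper held upright over the hook would hit it: lean the tool so that it points square to the slope.
- corner: Bystander: brown and gold frame corner sample, a V of two 75 mm arms, 20 mm high, lying in front of the case. Origin under the corner.
- glue: Bystander: white glue bottle with orange cap, 44 mm diameter, 110 high. Origin at the centre of its foot.
- tin: Bystander: round brass-coloured tin, 60 mm diameter, 35 high. Origin at the centre of its foot.

How it is judged (in metres and radians):
On the way, in this order (a step that is already met when the one before it is completed fails the run):
1. the lid is down on its seal (value of joint lid below 0.055 rad), for 0.2 s.
2. the loop's bar lies behind the hook, below its lip's top (x of bail_bar in the frame of keeper_seat between -0.003 and 0.025 m and z of bail_bar in the frame of keeper_seat below 0.008 m), for 0.2 s.
At the end, for the whole second after the job is handed in: The lid is pulled down to within 0.014 rad of fully shut, the red lever lies within 0.1 rad of fully down and at rest, and the loop's bar sits within 7 mm of the notch behind the hook (value of joint lid below 0.014 rad and value of joint lever below 0.1 rad and distance between bail_bar and keeper_seat below 0.007 m and velocity of joint lever below 0.1 rad/s); the robot touches nothing.
It fails at once if a bystander was moved by more than 20 mm (distance of any of corner, glue, tin from where it was at the start of the episode above 0.02 m).
It fails at once if the lamp was knocked (more than 5 N) (contact force between any of the arm, the fingers and lamp above 5 N).
It also fails if it takes over 56 s, if anything falls off the work surface, if the arm or the gripper's body presses on something with over 40 N, if the wrist force passes 120 N, or if a joint passes its speed limit or range.

## Robot

A 6-joint arm with a two-finger parallel gripper is mounted at the origin on the work surface. World frame = base frame: x ahead of the robot, y to its left, z up, the work surface at z = 0. Lengths are in mm, angles in rad, forces in N, time in s.
With the tool pointing down it reaches from about 375 to 825 mm from the base axis. Payload 5.5 kg.
Tool frame: the origin (TCP) lies on the front face of the gripper's body, between the roots of the fingers; the fingertips stand 73 mm ahead of it and the grasp point (between the pads) lies 54 mm ahead of it; z points along the fingers, y is the direction in which the jaws open and shut (so a half turn about z gives the same grasp; the last joint's range is limited). The gripper opens to 85 mm and grips with 20 to 120 N. Pads are 22 mm wide; open, the fingers measure 114 mm over their backs; the gripper's body (76 mm by 85 mm) begins 54 mm behind the grasp point. The pads swing forward as they close: fully open they stand 13 mm farther back than shut.
Start: joints at [1.111, 0.314, -0.047, 1.21, 0, 1.571], TCP at [266.258, 537.682, 303.899] pointing down, gripper open.
Joint ranges: [-2.67, 2.67], [-0.69, 1.73], [-1.03, 1.25], [-2.08, 2.16], [-1.42, 1.45], [-3.14, 3.14]. Speed limits (rad/s): [2.39, 2.39, 3.01, 3.14, 3.14, 3.14].

## Interface

Orientations are given as a unit quaternion [x, y, z, w].
In Python, from rig import readout, vision, manip, nets gives the robot as it stands.
- The arm moves only by the tool play_rows, never from a script. Its argument "targets" is one flat list of numbers, 7 for each row, row after row: the turn, a rotation vector about the world's x, y, z in units of 10 degrees (1.0 is 10 degrees), then the shift along the world's x, y, z in units of 60 mm (1.0 is 60 mm), then the opening, from 0 (shut) to 1 (fully open). In form: [ax, ay, az, dx, dy, dz, hand, ax, ay, az, dx, dy, dz, hand, ...]. A call has 1 to 10 rows; each row shifts and turns the pose as measured when the row begins; what a row does not reach is not made up. A row lasts 1/8 s, in which the tool goes at most 62.5 mm and 10.7 degrees, less where a joint would pass 70% of its speed; a pose out of reach is approached as far as the arm can. A call is refused whole if a number of a shift passes 1 or a number of a turn 1, either way. A call with a gripper value outside its range is refused whole. The fingers move at their own pace and stop on an object; "force" is the grip in N (left out, the last holds). Time passes only in rows, so rows that do not move let the fingers close. It gives the time, the measured TCP pose, the force and the opening at its end, in the units of the state.
- readout.observe(): the state, without advancing time (a new reading comes with each control period).
- vision.camera(name): name is "side" or "top"; returns a dict with "color" (384x512x3 uint8, red, green, blue), "camera_matrix" (3x3 intrinsics, pixels), "position" and "orientation" of the camera in the world. Camera axes: x right, y down, z forward; pixel columns grow to the right and rows downward; lengths in mm; the calibration is good to about 2 mm. A picture is of the moment at which its call begins. There is no depth.
- manip.finish_job(): hands the job in, once; it reports no verdict.
Trained networks look in a picture, given as the dict that the camera call returned (one of the last four; its "shot" number tells which), for a name from the list of things; names that differ only in an ending like _2 or _b are one class to them, and where a whole thing is asked for, a point or a joint stands for the part that bears it (a point fixed in the world has none). Each returns a list of dicts, best first, with "score" (0 to 1); they miss things now and then, are a little off and sometimes report something else, mostly with a low value. They report only what shows in the picture. A call takes as long as a camera call.
- nets.recognise(picture, label): "extent" ([centre column, centre row, width, height] in pixels, round what is visible of it).
The state is a dict: "t": time; "joints": joint angles; "joint_velocities": joint speeds; "tau": joint torques, N m; "position": TCP position; "orientation": TCP orientation; "wrist_force": force on the tool from outside, world axes, zero at the start; "ft_torque": the same for the moment, N m; "width": finger opening in mm.
Only numpy, scipy, OpenCV 4.12 (cv2) and the standard library are available. Lean on these libraries where they do the work, as an engineer would, in place of code of your own. Each camera call takes 0.05 s, during which the arm holds its last target.

## Working session

There is one attempt and no reset: what is moved stays moved. The work goes in short steps, Python scripts to look and compute and a tool call to move; the robot and the scene stay as the last step left them, time stands still between calls to the robot, and variables do not carry over. Pictures are saved under pics/ and viewed, and the job is handed in when it is done.

Besides the shell and the picture viewer there is one more tool, called after ">>>" in YAML: its name, and indented under it one key for each argument. play_rows: Moves the arm, as the interface text tells. Its arguments: {"type":"object","properties":{"targets":{"type":"array"},"force":{"type":"number"}},"required":["targets"]}

```bash
ls; mkdir -p pics
cat > h.py <<'E'
import numpy as np, cv2
from scipy.spatial.transform import Rotation as R
from rig import readout, vision, manip, nets
def shot(name,fn=None):
    p=vision.camera(name)
    if fn: cv2.imwrite('pics/'+fn,cv2.cvtColor(p['color'],cv2.COLOR_RGB2BGR))
    return p
def proj(p,X):
    r=R.from_quat(p['orientation']).as_matrix(); q=(np.atleast_2d(X)-np.array(p['position']))@r
    u=q@np.array(p['camera_matrix']).T
    return u[:,:2]/u[:,2:]
def ray(p,uv):
    r=R.from_quat(p['orientation']).as_matrix()
    d=r@np.linalg.solve(np.array(p['camera_matrix']),[uv[0],uv[1],1.]); return np.array(p['position']),d/np.linalg.norm(d)
def tri(p1,u1,p2,u2):
    a,d=ray(p1,u1);b,e=ray(p2,u2)
    s=np.linalg.lstsq(np.stack([d,-e],1),b-a,rcond=None)[0]
    P,Q=a+s[0]*d,b+s[1]*e
    return (P+Q)/2,np.linalg.norm(P-Q)
def onz(p,uv,z):
    a,d=ray(p,uv); return a+d*(z-a[2])/d[2]
E
python3 - <<'E'
from h import *
s=readout.observe(); print(s)
for n in ('side','top'):
    p=shot(n,n+'0.png'); print(n,p['position'],p['orientation'],p['camera_matrix'])
    for l in ['case','latch_base','lid','lid_edge','keeper_seat','lever','lever_tip','bail','bail_bar','lamp','corner','glue','tin']:
        print(l,[(np.round(q['extent'],1).tolist(),round(q['score'],2)) for q in nets.recognise(p,l)][:2])
E
```

```text
pics
{'t': 0.0, 'joints': array([ 1.11099099e+00,  3.14238075e-01, -4.80576576e-02,  1.21018105e+00,
       -1.69205596e-05,  1.57082356e+00]), 'joint_velocities': array([ 0.00078548, -0.00102734,  0.00062453,  0.00011466,  0.00094377,
       -0.00023862]), 'tau': array([-5.30977904e-04, -5.39594722e+01,  3.39747620e+01,  1.93925580e-02,
       -1.98144276e-04,  1.74687665e-05]), 'position': array([266.0739058 , 537.28921113, 303.03661297]), 'orientation': array([ 2.27895925e-01,  9.73685135e-01, -8.20048742e-04, -1.83224138e-04]), 'wrist_force': array([-0.53586927, -0.70310515, -0.099945  ]), 'ft_torque': array([ 0.05383856, -0.02750346,  0.01430403]), 'width': 85.5594607851784}
side [ 463.1591553  -526.71286766  594.34499989] [ 0.91998397 -0.06085089  0.03243465 -0.38584279] [[397.35080293   0.         254.87772392]
 [  0.         397.35080293 191.3070586 ]
 [  0.           0.           1.        ]]
case [([252.9, 169.3, 144.9, 137.8], 0.59)]
latch_base [([261.3, 189.7, 29.4, 27.8], 0.71)]
lid [([247.8, 128.9, 141.1, 54.3], 0.7), ([267.9, 192.2, 34.2, 20.6], 0.28)]
lid_edge [([248.
[... 749 characters left out ...]
1.        ]]
case [([224.4, 183.0, 134.1, 120.4], 0.63)]
latch_base [([357.5, 200.5, 33.3, 37.4], 0.71), ([256.4, 178.9, 23.5, 18.6], 0.59)]
lid [([203.8, 182.8, 82.5, 118.3], 0.77)]
lid_edge [([201.1, 182.8, 80.8, 109.2], 0.62)]
keeper_seat [([203.4, 180.9, 86.8, 110.1], 0.66)]
lever [([272.5, 174.6, 33.4, 24.0], 0.78)]
lever_tip [([272.4, 177.4, 36.7, 16.6], 0.56), ([201.5, 181.6, 86.0, 112.0], 0.18)]
bail [([286.2, 170.8, 3.2, 11.0], 0.66)]
bail_bar [([274.5, 174.7, 31.7, 22.6], 0.67)]
lamp [([222.0, 159.9, 30.4, 157.1], 0.72)]
corner [([358.6, 200.2, 30.9, 40.8], 0.79)]
glue [([344.0, 144.6, 20.3, 18.5], 0.81), ([223.0, 160.6, 26.4, 153.7], 0.73)]
tin [([353.4, 243.1, 27.9, 25.1], 0.81)]
```

Run:
```python
import cv2
for n,b in (('side',(150,60,370,380)),('top',(140,70,380,290))):
    i=cv2.imread(f'pics/{n}0.png'); x0,y0,x1,y1=b
    c=i[y0:y1,x0:x1]; f=min(800/(x1-x0),600/(y1-y0)); cv2.imwrite(f'pics/{n}0c.png',cv2.resize(c,None,fx=f,fy=f,interpolation=cv2.INTER_CUBIC)); print(n,f)
```

```text
side 1.875
top 2.727272727272727
```

View pics/side0.png

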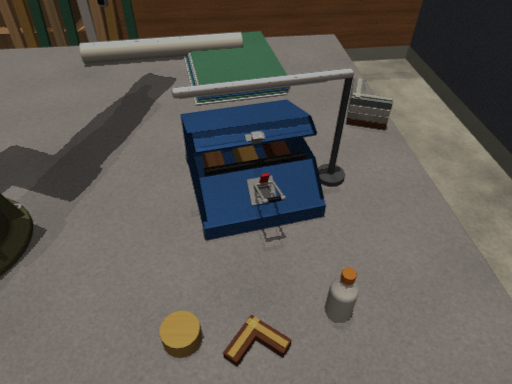

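View pics/top0.png

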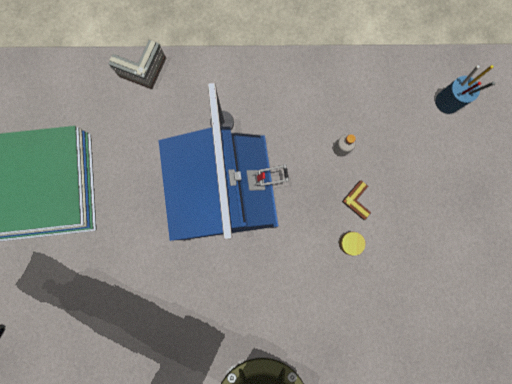

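```bash
sleep 1
```

```text
(no output)
```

View pics/side0c.png

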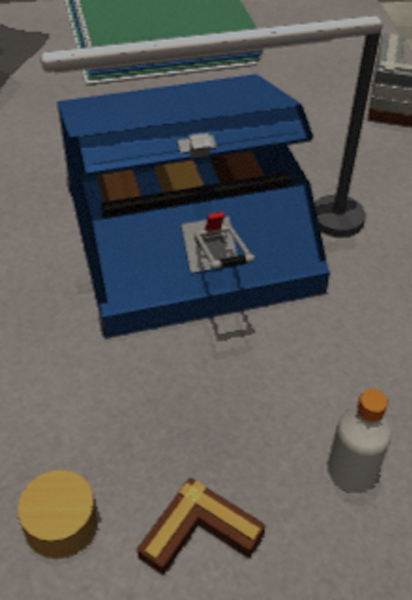

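View pics/top0c.png

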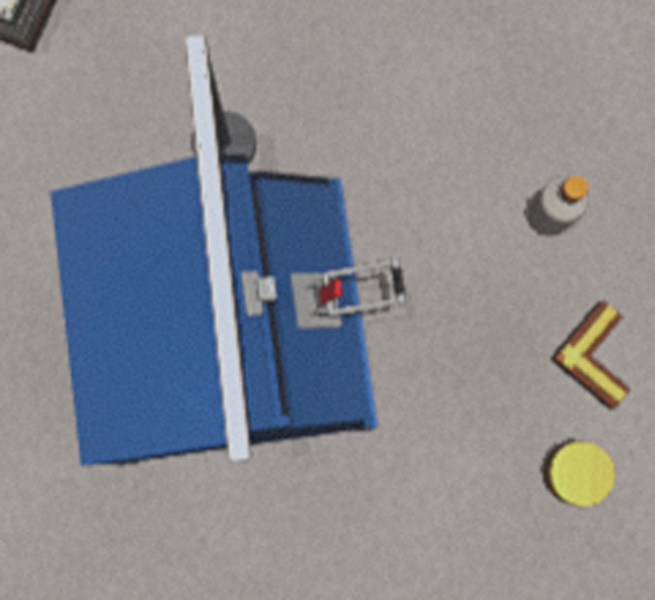

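Run:
```python
import cv2
for n,b,o in (('side',(170,90,340,240),'a'),('top',(145,110,305,250),'a')):
    i=cv2.imread(f'pics/{n}0.png'); x0,y0,x1,y1=b
    c=i[y0:y1,x0:x1]; f=4; c=cv2.resize(c,None,fx=f,fy=f,interpolation=cv2.INTER_CUBIC)
    c=cv2.convertScaleAbs(c,alpha=1.6,beta=20)
    for k in range(0,c.shape[1],40): cv2.putText(c,str(x0+k//4),(k,8),0,.3,(255,255,255),1); 
    for k in range(0,c.shape[0],40): cv2.putText(c,str(y0+k//4),(0,k+4),0,.3,(255,255,255),1)
    cv2.imwrite(f'pics/{n}0z.png',c)
```

```text
(no output)
```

View pics/side0z.png

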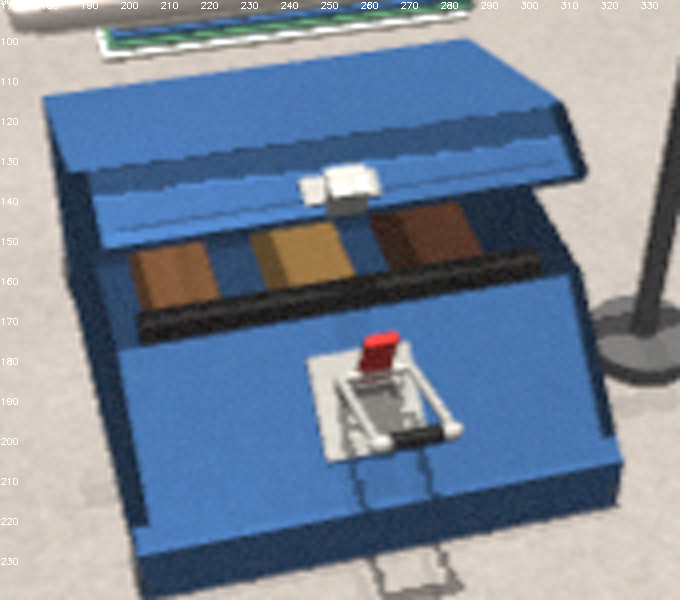

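View pics/top0z.png

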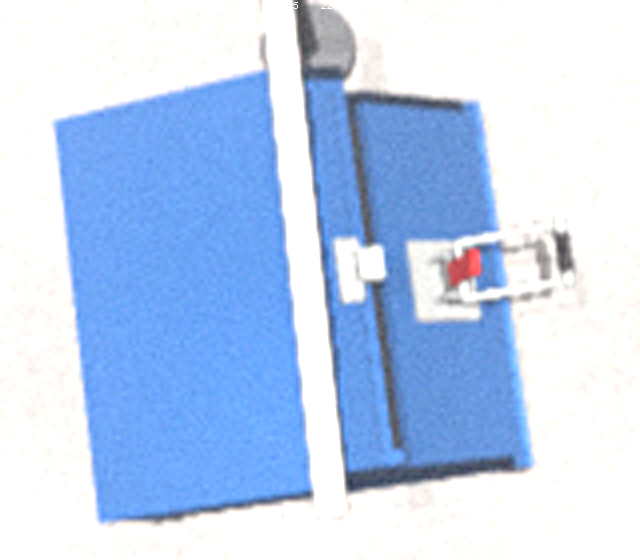

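```bash
cat > model.py <<'E'
from h import *
def Ry(a): c,s=np.cos(a),np.sin(a); return np.array([[c,0,s],[0,1,0],[-s,0,c]])
def case2w(q,X): # q=x,y,yaw
    return R.from_euler('z',q[2]).apply(np.atleast_2d(X))+[q[0],q[1],0]
H=np.array([120,0,93.])
def lid2c(th,X): return (np.atleast_2d(X)-H)@Ry(th).T+H   # +rot about y: front (x-) goes up
LB=np.array([-84,0,68.6]); RB=Ry(-np.deg2rad(40))  # x up the slope
def lb2c(X): return np.atleast_2d(X)@RB.T+LB
LE=40*np.array([-np.cos(np.deg2rad(40)),0,-np.sin(np.deg2rad(40))])
def lidpts(th):
    e=np.array([-24,0,119.]); P=[]
    for b in (e,e+LE,np.array([120,0,119.])):
        for y in (-120,120): P.append(b+[0,y,0])
    return lid2c(th,P)
E
python3 - <<'E'
from model import *
from scipy.optimize import least_squares
s=shot('side');t=shot('top')
F=np.array([[-130,-120,30],[-130,120,30],[-130,-120,0],[-130,120,0.]])
us=np.array([[325.5,205.5],[203.3,222.2],[324.3,216.3],[206.3,239.5],[310.5,115],[186,133],[316.3,134.5],[195.8,152.5],[287,99.5],[180.8,114.3]])
ut=np.array([[265,135.5],[278,226.8],[158.8,140.5],[170,240]])
def res(q):
    L=lidpts(q[3])
    a=proj(s,case2w(q,np.vstack([F,L])))-us
    b=proj(t,case2w(q,np.vstack([F[:2],L[4:]])))-ut
    return np.vstack([a,b])
o=least_squares(lambda q:res(q).ravel(),[450,100,1.57,.6],loss='soft_l1')
q=o.x;print(np.round(q,3));print(np.round(res(q),1).tolist())
c,si=np.cos,np.sin
bar,g=tri(s,(273.8,199.3),t,(286.3,173)); print('bar',bar,g)
inv=lambda X: R.from_euler('z',-q[2]).apply(np.array(X)-[q[0],q[1],0])
print('bar case',inv(bar),'lb',(inv(bar)-LB)@RB)
tip,g=tri(s,(264.7,175.5),t,(261.5,176.5)); print('tip lb',(inv(tip)-LB)@RB,g)
print('keeper tip? lid0 lb2c',lb2c([47.5,0,4.5]))
for u in ((211,84),(228.5,238)): 
    P=onz(t,u,256);print('lamp end',P,inv(P))
print('lamp side',proj(s,[onz(t,(211,84),256),onz(t,(228.5,238),256)]))
for n,l,z in (('corner',(346,200),20),('glue',(349,139),110),('tin',(353,243),35)):
    P=onz(t,l,z);print(n,P,inv(P))
np.save('q.npy',q)
E
```

```text
[5.44707e+02 9.64130e+01 1.69700e+00 3.14000e-01]
[[-0.1, 1.2], [0.7, 8.2], [-1.0, 0.6], [-1.1, 1.1], [0.3, 0.6], [0.8, 0.7], [0.6, -1.5], [-5.1, 0.1], [-0.2, -0.5], [-1.0, -0.8], [-0.7, -0.7], [-0.5, -1.0], [-0.9, -1.5], [-1.2, -0.1]]
bar [564.38721541 -65.5518279  113.92091987] 2.152134689504455
bar case [-163.15284801    0.94437046  113.92091987] lb [-31.50287362   0.94437046  85.5963088 ]
tip lb [15.22724761  0.7473516  49.05182615] 3.833558099734763
keeper tip? lid0 lb2c [[-50.5054332    0.         102.57961145]]
lamp end [724.43213209  97.25169999 256.        ] [ -21.87829668 -178.39013596  256.        ]
lamp end [411.68160105  62.01304883 256.        ] [-17.31403296 136.30626488 256.        ]
lamp side [[350.09639196  70.3254619 ]
 [171.39371601  91.17150245]]
corner [ 507.09316276 -227.5482878    20.        ] [-316.61082131   78.24968672   20.        ]
glue [ 645.56669902 -218.78151315  110.        ] [-325.4124055   -60.22164135  110.        ]
tin [ 396.48338607 -236.97374131   35.        ] [-311.98361484  189.16384647   35.        ]
```

Run:
```python
from model import *
q=np.load('q.npy'); s=readout.observe()
M=R.from_quat(s['orientation']).as_matrix(); print(M.round(2))
C=R.from_euler('z',q[2]).as_matrix()
print('case x,y',C[:,0].round(3),C[:,1].round(3))
B=C@RB; print('lb axes',B.round(3).tolist())
# lid-push goal, tip 73 ahead
P=case2w(q,[60,0,145])[0]; print('tip',P,'TCP',P+[0,0,73],'delta units',(P+[0,0,73]-s['position'])/60)
for sg in(1,-1):
  for nm,y in(('jaw//y',C[:,1]*sg),('jaw//lbx',B[:,0]*sg)):
    z=-B[:,2]; x=np.cross(y,z); T=np.stack([x,y,z],1); rv=R.from_matrix(T@M.T).as_rotvec(degrees=True); print(nm,sg,rv.round(1),T.round(2).tolist())
```

```text
[[-0.9   0.44  0.  ]
 [ 0.44  0.9   0.  ]
 [-0.    0.   -1.  ]]
case x,y [-0.126  0.992  0.   ] [-0.992 -0.126  0.   ]
lb axes [[-0.097, -0.992, 0.081], [0.76, -0.126, -0.638], [0.643, 0.0, 0.766]]
tip [537.12550698 155.93154543 145.        ] TCP [537.12550698 155.93154543 218.        ] delta units [ 4.51471904 -6.36267238 -1.43178436]
jaw//y 1 [ 28.2 -39.6 117.6] [[0.1, -0.99, -0.08], [-0.76, -0.13, 0.64], [-0.64, 0.0, -0.77]]
jaw//lbx 1 [40.  -6.7 32.2] [[-0.99, -0.1, -0.08], [-0.13, 0.76, 0.64], [-0.0, 0.64, -0.77]]
jaw//y -1 [ 33.9  24.1 -54. ] [[-0.1, 0.99, -0.08], [0.76, 0.13, 0.64], [0.64, -0.0, -0.77]]
jaw//lbx -1 [   8.7   52.  -138.8] [[0.99, 0.1, -0.08], [0.13, -0.76, 0.64], [0.0, -0.64, -0.77]]
```

>>> play_rows:
  targets: [0,0,0.4,0.56,-0.8,0,0,0,0,0.4,0.56,-0.8,0,0,0,0,0.4,0.56,-0.8,0,0,0,0,0.4,0.56,-0.8,0,0,0,0,0.4,0.56,-0.8,0,0,0,0,0.4,0.56,-0.8,0,0,0,0,0.4,0.56,-0.8,0,0,0,0,0.4,0.56,-0.8,0,0]

```text
t: 2.5
position: [539.8, 145.4, 304.8]
orientation: [-0.063, 0.998, 0.002, 0.002]
wrist_force: [0.5, 0.4, -0.2]
width: 0.4
```

Run:
```python
from model import *
q=np.load('q.npy'); s=readout.observe()
for k in('t','joints','position','wrist_force','width'):print(k,np.round(s[k],3))
shot('side','s1.png')
M=R.from_quat(s['orientation']).as_matrix();tip=s['position']+73*M[:,2];print('tip',tip)
```

```text
t 2.5
joints [ 0.262  0.233 -0.151  1.182  0.003  0.136]
position [539.834 145.391 304.765]
wrist_force [ 0.535  0.442 -0.235]
width 0.373
tip [540.05855866 145.67661147 231.76609299]
```

View pics/s1.png

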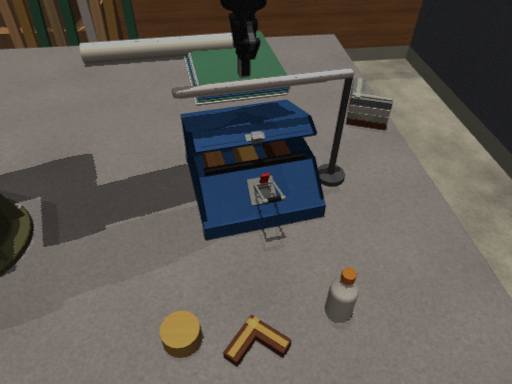

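>>> play_rows:
  targets: [0,0,0,0,0.25,-0.3,0,0,0,0,0,0,-0.5,0,0,0,0,0,0,-0.5,0]

```text
t: 2.92
position: [546.8, 152.8, 227.5]
orientation: [-0.058, 0.998, -0.0, 0.006]
wrist_force: [-0.9, 0.7, -0.7]
width: 0.1
```

Run:
```python
from model import *
s=readout.observe()
for k in('t','joints','position','wrist_force','width'):print(k,np.round(s[k],3))
M=R.from_quat(s['orientation']).as_matrix();tip=s['position']+73*M[:,2];print('tip',tip)
```

```text
t 2.925
joints [ 0.274  0.286 -0.262  1.01  -0.003  0.158]
position [546.752 152.791 227.458]
wrist_force [-0.914  0.731 -0.734]
width 0.122
tip [547.64583934 152.84017208 154.4637781 ]
```

>>> play_rows:
  targets: [0,0,0,0,0,-0.15,0,0,0,0,0,0,-0.15,0,0,0,0,0,0,-0.15,0,0,0,0,0,0,-0.1,0]

```text
t: 3.42
position: [547.3, 152.6, 194.4]
orientation: [-0.058, 0.998, -0.001, 0.007]
wrist_force: [-1.5, -4.4, 9.0]
width: -0.2
```

>>> play_rows:
  targets: [0,0,0,0,0,-0.1,0,0,0,0,0,0,-0.1,0]

```text
t: 3.68
position: [547.4, 151.6, 190.9]
orientation: [-0.057, 0.998, -0.002, 0.009]
wrist_force: [-24.6, -6.4, 68.6]
width: 0.5
```

>>> play_rows:
  targets: [0,0,0,0,0,0.3,0,0,0,0,0,0.15,0.9,0,0,0,0,0,0,0.9,0,0,0,0,0,0,0.9,0]

```text
t: 4.18
position: [544.5, 161.3, 373.5]
orientation: [-0.057, 0.998, -0.001, 0.006]
wrist_force: [1.3, 0.7, -0.2]
width: 0.3
```

Run:
```python
from model import *
q=np.load('q.npy')
s=readout.observe()
for k in('t','joints','position','wrist_force','width'):print(k,np.round(s[k],3))
p=shot('side');t=shot('top')
im=p['color'][90:240,170:340]; cv2.imwrite('pics/s2.png',cv2.resize(cv2.convertScaleAbs(cv2.cvtColor(im,cv2.COLOR_RGB2BGR),alpha=1.6,beta=20),None,fx=4,fy=4,interpolation=cv2.INTER_CUBIC))
for th in(0,.03,.3): print(th,((proj(p,case2w(q,lidpts(th)))-[170,90])*4).round(0)[:4].tolist())
```

```text
t 4.175
joints [ 0.29   0.226 -0.005  1.327 -0.004  0.175]
position [544.543 161.311 373.52 ]
wrist_force [ 1.268  0.719 -0.23 ]
width 0.341
0 [[564.0, 193.0], [82.0, 269.0], [581.0, 271.0], [97.0, 353.0]]
0.03 [[565.0, 185.0], [81.0, 261.0], [582.0, 263.0], [96.0, 344.0]]
0.3 [[563.0, 107.0], [68.0, 179.0], [587.0, 177.0], [84.0, 256.0]]
```

View pics/s2.png

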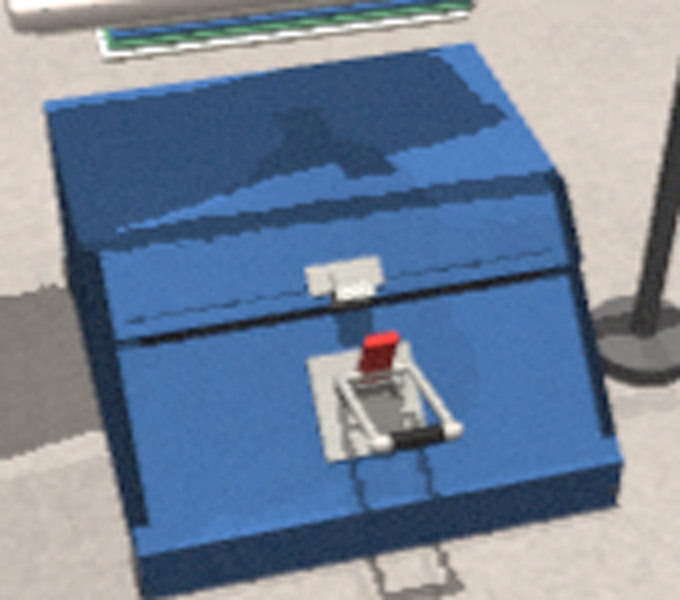

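>>> play_rows:
  targets: [0,0,0,0,-0.9,0,0,0,0,0,0,-0.9,0,0,0,0,0,0,-0.9,0,0,0,0,0,0,-0.9,0,0,0,0,0,0,-0.9,0,0,0.5,0,0,0,-0.6,0,0,0.7,0,0,0,-0.6,0,0]

```text
t: 5.15
position: [547.3, -183.3, 376.5]
orientation: [-0.061, 0.992, 0.11, 0.021]
wrist_force: [0.8, 0.4, -0.5]
width: 0.0
```

```bash
cat > tgt.py <<'E'
from model import *
import sys
# tgt.py x y z (tip in lb, mm, closed fingers): delta to reach
q=np.load('q.npy'); C=R.from_euler('z',q[2]).as_matrix(); B=C@RB
y=B[:,0]; z=-B[:,2]; T=np.stack([np.cross(y,z),y,z],1)
s=readout.observe(); M=R.from_quat(s['orientation']).as_matrix()
for k in('t','joints','position','wrist_force','width'):print(k,np.round(s[k],2))
L0=case2w(q,LB)[0]
print('tip lb now',((s['position']+73*M[:,2]-L0)@B).round(1))
print('remaining turn/10deg',(R.from_matrix(T@M.T).as_rotvec(degrees=True)/10).round(2))
for a in sys.argv[1:]:
    w=L0+B@np.array(eval(a),float)-73*T[:,2]
    print(a,'TCP',w.round(1),'shift units',((w-s['position'])/60).round(2))
print('unit/60 per mm lb: x',(B[:,0]/60).round(5),'z',(B[:,2]/60).round(5))
E
python3 tgt.py "[-80,0,130]" "[-80,0,75]"
```

```text
t 5.15
joints [-0.42  0.3   0.08  1.42  0.22 -0.55]
position [ 547.29 -183.31  376.47]
wrist_force [ 0.76  0.36 -0.48]
width 0.02
tip lb now [ 15.8  28.7 295.8]
remaining turn/10deg [2.69 0.64 0.13]
[-80,0,130] TCP [ 579.6 -177.1  172.7] shift units [ 0.54  0.1  -3.4 ]
[-80,0,75] TCP [ 575.1 -142.1  130.6] shift units [ 0.46  0.69 -4.1 ]
unit/60 per mm lb: x [-0.00161  0.01267  0.01071] z [ 0.00135 -0.01063  0.01277]
```

>>> play_rows:
  targets: [0.6,0.14,0.03,0.1,0,-0.4,0,0.6,0.14,0.03,0.1,0,-0.5,0,0.6,0.14,0.03,0.1,0,-0.6,0,0.6,0.14,0.03,0.1,0,-0.6,0,0.3,0.07,0,0.1,0.05,-0.6,0]

```text
t: 5.78
position: [579.2, -185.0, 210.1]
orientation: [-0.054, 0.935, 0.349, -0.016]
wrist_force: [0.6, 0.6, 0.3]
width: -0.3
```

```bash
python3 tgt.py "[-80,0,130]" "[-70,0,80]" "[-60,0,75]"
python3 - <<'E'
from h import *
shot('side','s3.png')
E
```

```text
t 5.78
joints [-0.53  0.7   0.17  1.51  0.55 -0.79]
position [ 579.2  -185.04  210.05]
wrist_force [0.63 0.61 0.28]
width -0.33
tip lb now [-60.8   0.3 163.6]
remaining turn/10deg [-0.1   0.03  0.08]
[-80,0,130] TCP [ 579.6 -177.1  172.7] shift units [ 0.01  0.13 -0.62]
[-70,0,80] TCP [ 574.5 -137.7  140.8] shift units [-0.08  0.79 -1.15]
[-60,0,75] TCP [ 573.2 -126.9  143.4] shift units [-0.1   0.97 -1.11]
unit/60 per mm lb: x [-0.00161  0.01267  0.01071] z [ 0.00135 -0.01063  0.01277]
```

View pics/s3.png

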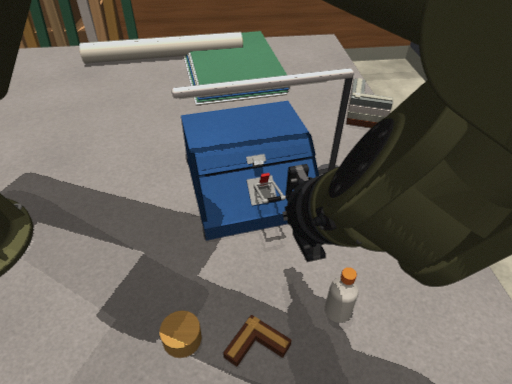

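Run:
```python
from model import *
q=np.load('q.npy'); s=readout.observe(); M=R.from_quat(s['orientation']).as_matrix()
p=shot('side');t=shot('top','t3.png')
for d in (-150,0,73):
    X=s['position']+d*M[:,2]; print(d,X.round(0),proj(p,X).round(0),proj(t,X).round(0))
C=R.from_euler('z',q[2]).as_matrix(); B=C@RB
for n,l in (('bar',[-31.5,1,85.6]),('piv',[0,0,14])): 
  X=case2w(q,lb2c(l)); print(n,proj(p,X),proj(t,X))
```

```text
-150 [ 589. -282.  317.] [[346. 210.]] [[412. 139.]]
0 [ 578. -184.  204.] [[301. 215.]] [[345. 159.]]
73 [ 572. -136.  149.] [[287. 216.]] [[319. 166.]]
bar [[273.143602   199.42196103]] [[286.31695163 172.56763952]]
piv [[261.88047041 186.33894114]] [[256.78639878 178.47468417]]
```

View pics/t3.png

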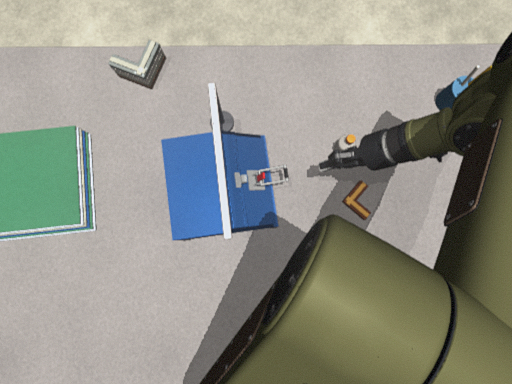

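```bash
python3 tgt.py "[-62,0,76]" "[0,0,72]" "[30,0,66]"
```

```text
t 5.92
joints [-0.53  0.7   0.17  1.52  0.55 -0.79]
position [ 578.18 -184.13  209.77]
wrist_force [-0.99 -0.23  0.58]
width -0.21
tip lb now [-60.2   1.4 162.8]
remaining turn/10deg [-0.09  0.01  0.07]
[-62,0,76] TCP [ 573.4 -129.   142.9] shift units [-0.08  0.92 -1.11]
[0,0,72] TCP [567.1 -79.4 179.7] shift units [-0.18  1.75 -0.5 ]
[30,0,66] TCP [563.7 -52.7 194.4] shift units [-0.24  2.19 -0.26]
unit/60 per mm lb: x [-0.00161  0.01267  0.01071] z [ 0.00135 -0.01063  0.01277]
```

>>> play_rows:
  targets: [-0.1,0,0,-0.02,0.3,-0.37,0,0,0,0,-0.02,0.3,-0.37,0,0,0,0,-0.03,0.32,-0.37,0,0,0,0,0,0,0,0]

```text
t: 6.42
position: [577.1, -128.3, 151.4]
orientation: [-0.056, 0.94, 0.336, -0.012]
wrist_force: [-0.7, -0.1, 0.7]
width: 0.2
```

```bash
python3 tgt.py "[-62,0,76]" "[0,0,72]" "[30,0,66]"
python3 - <<'E'
from model import *
p=shot('side'); im=p['color'][130:260,200:370]; cv2.imwrite('pics/s4.png',cv2.resize(cv2.convertScaleAbs(cv2.cvtColor(im,cv2.COLOR_RGB2BGR),alpha=1.8,beta=30),None,fx=4,fy=4,interpolation=cv2.INTER_CUBIC))
E
```

```text
t 6.42
joints [-0.46  0.67 -0.02  1.29  0.57 -0.7 ]
position [ 577.06 -128.28  151.35]
wrist_force [-0.69 -0.05  0.69]
width 0.24
tip lb now [-57.2  -5.1  82.3]
remaining turn/10deg [0.06 0.09 0.07]
[-62,0,76] TCP [ 573.4 -129.   142.9] shift units [-0.06 -0.01 -0.14]
[0,0,72] TCP [567.1 -79.4 179.7] shift units [-0.17  0.82  0.47]
[30,0,66] TCP [563.7 -52.7 194.4] shift units [-0.22  1.26  0.72]
unit/60 per mm lb: x [-0.00161  0.01267  0.01071] z [ 0.00135 -0.01063  0.01277]
```

View pics/s4.png

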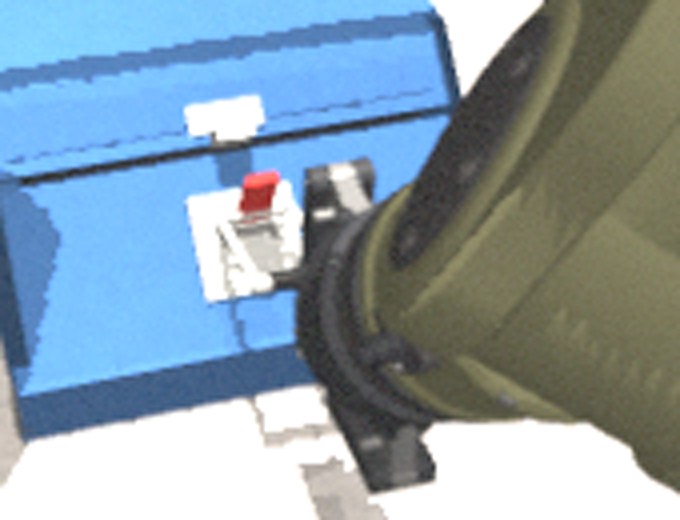

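>>> play_rows:
  targets: [0.06,0.09,0.07,-0.06,0.2,0.07,0,0,0,0,-0.04,0.21,0.13,0,0,0,0,-0.03,0.21,0.13,0,0,0,0,-0.03,0.21,0.15,0]

```text
t: 6.98
position: [573.3, -90.4, 191.5]
orientation: [-0.06, 0.942, 0.329, -0.013]
wrist_force: [-2.1, -2.2, 2.2]
width: 0.2
```

```bash
python3 tgt.py "[0,0,72]" "[30,0,66]" "[38,0,66]"
python3 - <<'E'
from model import *
p=shot('side'); im=p['color'][90:240,200:370]; cv2.imwrite('pics/s5.png',cv2.resize(cv2.convertScaleAbs(cv2.cvtColor(im,cv2.COLOR_RGB2BGR),alpha=1.8,beta=30),None,fx=4,fy=4,interpolation=cv2.INTER_CUBIC))
E
```

```text
t 6.98
joints [-0.4   0.59 -0.05  1.3   0.58 -0.64]
position [573.26 -90.39 191.46]
wrist_force [-2.07 -2.23  2.19]
width 0.2
tip lb now [-3.4 -5.8 88.6]
remaining turn/10deg [0.14 0.11 0.03]
[0,0,72] TCP [567.1 -79.4 179.7] shift units [-0.1   0.18 -0.2 ]
[30,0,66] TCP [563.7 -52.7 194.4] shift units [-0.16  0.63  0.05]
[38,0,66] TCP [562.9 -46.7 199.5] shift units [-0.17  0.73  0.13]
unit/60 per mm lb: x [-0.00161  0.01267  0.01071] z [ 0.00135 -0.01063  0.01277]
```

View pics/s5.png

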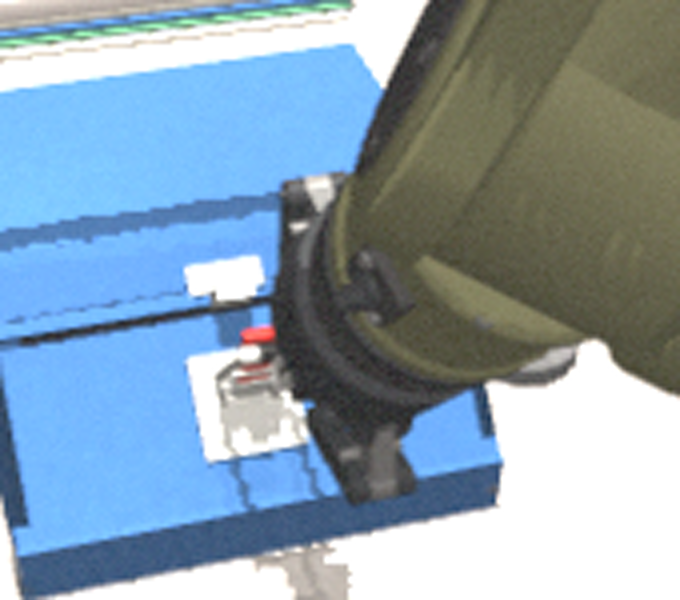

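>>> play_rows:
  targets: [0.1,0.1,0,-0.1,0.11,-0.21,0,0,0,0,0,0,-0.05,0]

```text
t: 7.28
position: [577.1, -89.9, 192.4]
orientation: [-0.058, 0.941, 0.333, -0.005]
wrist_force: [0.8, 0.1, -0.2]
width: 0.0
```

```bash
python3 tgt.py "[10,0,72]" "[30,0,68]" "[38,0,66]"
python3 - <<'E'
from model import *
p=shot('side'); im=p['color'][90:240,200:370]; cv2.imwrite('pics/s6.png',cv2.resize(cv2.convertScaleAbs(cv2.cvtColor(im,cv2.COLOR_RGB2BGR),alpha=1.8,beta=30),None,fx=4,fy=4,interpolation=cv2.INTER_CUBIC))
E
```

```text
t 7.28
joints [-0.4   0.58 -0.05  1.29  0.59 -0.64]
position [577.09 -89.85 192.42]
wrist_force [ 0.81  0.14 -0.25]
width 0.01
tip lb now [ -2.2 -10.9  89.3]
remaining turn/10deg [0.09 0.18 0.08]
[10,0,72] TCP [566.1 -71.8 186.1] shift units [-0.18  0.3  -0.11]
[30,0,68] TCP [563.9 -54.  195.9] shift units [-0.22  0.6   0.06]
[38,0,66] TCP [562.9 -46.7 199.5] shift units [-0.24  0.72  0.12]
unit/60 per mm lb: x [-0.00161  0.01267  0.01071] z [ 0.00135 -0.01063  0.01277]
```

View pics/s6.png

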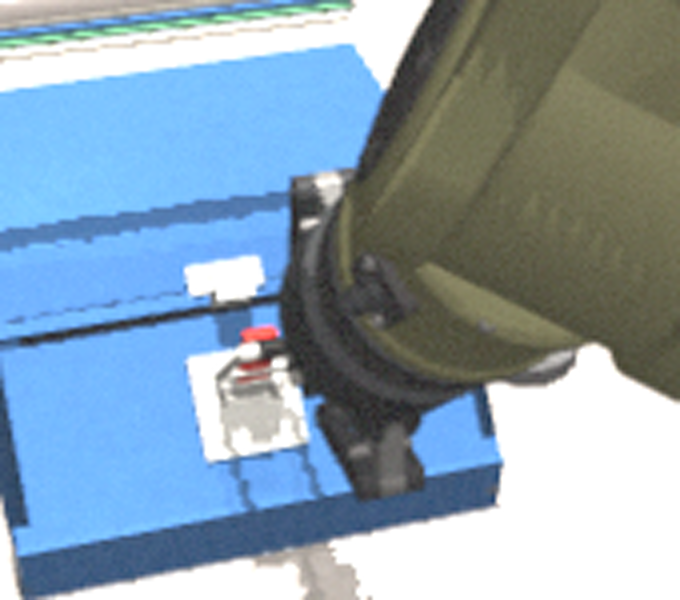

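>>> play_rows:
  targets: [0,0,0,0,0,0,0]

```text
t: 7.45
position: [577.7, -89.6, 193.3]
orientation: [-0.059, 0.941, 0.333, -0.004]
wrist_force: [0.1, 0.1, -1.1]
width: 0.3
```

>>> play_rows:
  targets: [0,0,0,0,0,-0.2,0]

```text
t: 7.58
position: [581.2, -92.7, 185.3]
orientation: [-0.059, 0.942, 0.33, 0.001]
wrist_force: [-0.6, -42.7, 42.0]
width: 0.0
```

>>> play_rows:
  targets: [0,0,0,0,0,0,0]

```text
t: 7.7
position: [581.1, -94.8, 186.1]
orientation: [-0.059, 0.943, 0.328, 0.001]
wrist_force: [-3.4, -4.3, 2.6]
width: -0.2
```

```bash
python3 tgt.py "[10,0,72]" "[30,0,68]" "[38,0,66]"
```

```text
t 7.7
joints [-0.41  0.59 -0.06  1.27  0.59 -0.64]
position [581.09 -94.84 186.15]
wrist_force [-3.41 -4.26  2.63]
width -0.18
tip lb now [-11.2 -15.   88.1]
remaining turn/10deg [0.14 0.26 0.09]
[10,0,72] TCP [566.1 -71.8 186.1] shift units [-0.25  0.38 -0.  ]
[30,0,68] TCP [563.9 -54.  195.9] shift units [-0.29  0.68  0.16]
[38,0,66] TCP [562.9 -46.7 199.5] shift units [-0.3   0.8   0.22]
unit/60 per mm lb: x [-0.00161  0.01267  0.01071] z [ 0.00135 -0.01063  0.01277]
```

Run:
```python
from model import *
q=np.load('q.npy'); s=readout.observe(); M=R.from_quat(s['orientation']).as_matrix()
p=shot('side');t=shot('top')
im=p['color'][90:240,200:370]; cv2.imwrite('pics/s7.png',cv2.resize(cv2.convertScaleAbs(cv2.cvtColor(im,cv2.COLOR_RGB2BGR),alpha=1.8,beta=30),None,fx=4,fy=4,interpolation=cv2.INTER_CUBIC))
im=t['color'][120:230,200:370]; cv2.imwrite('pics/t7.png',cv2.resize(cv2.convertScaleAbs(cv2.cvtColor(im,cv2.COLOR_RGB2BGR),alpha=1.8,beta=30),None,fx=4,fy=4,interpolation=cv2.INTER_CUBIC))
f=lambda X,p,o:((proj(p,X)-o)*4).round(0).tolist()
X=s['position']+73*M[:,2]; print('tip',f(X,p,[200,90]),f(X,t,[200,120]))
for a in range(60,150,10):
    r=np.deg2rad(a); L=[[6.2+64*np.cos(r),y,28.7+64*np.sin(r)] for y in(17,0,-17)]
    X=case2w(q,lb2c(L)); print(a,np.round(L[0],0),f(X,p,[200,90]),f(X,t,[200,120]))
```

```text
tip [[321.0, 384.0]] [[320.0, 182.0]]
60 [38. 17. 84.] [[224.0, 284.0], [262.0, 278.0], [300.0, 272.0]] [[260.0, 238.0], [256.0, 208.0], [252.0, 178.0]]
70 [28. 17. 89.] [[230.0, 305.0], [269.0, 299.0], [307.0, 292.0]] [[279.0, 236.0], [275.0, 206.0], [271.0, 177.0]]
80 [17. 17. 92.] [[237.0, 329.0], [275.0, 323.0], [314.0, 316.0]] [[296.0, 235.0], [292.0, 205.0], [288.0, 176.0]]
90 [ 6. 17. 93.] [[242.0, 355.0], [281.0, 348.0], [320.0, 341.0]] [[312.0, 234.0], [307.0, 205.0], [303.0, 176.0]]
100 [-5. 17. 92.] [[247.0, 381.0], [286.0, 374.0], [324.0, 367.0]] [[324.0, 235.0], [320.0, 206.0], [316.0, 177.0]]
110 [-16.  17.  89.] [[251.0, 407.0], [289.0, 400.0], [328.0, 393.0]] [[334.0, 236.0], [330.0, 207.0], [326.0, 179.0]]
120 [-26.  17.  84.] [[253.0, 432.0], [291.0, 424.0], [330.0, 417.0]] [[341.0, 237.0], [336.0, 209.0], [332.0, 181.0]]
130 [-35.  17.  78.] [[254.0, 454.0], [292.0, 447.0], [330.0, 440.0]] [[344.0, 239.0], [340.0, 212.0], [336.0, 184.0]]
140 [-43.  17.  70.] [[254.0, 473.0], [292.0, 466.0], [329.0, 459.0]] [[344.0, 242.0], [340.0, 215.0], [336.0, 187.0]]
```

View pics/s7.png

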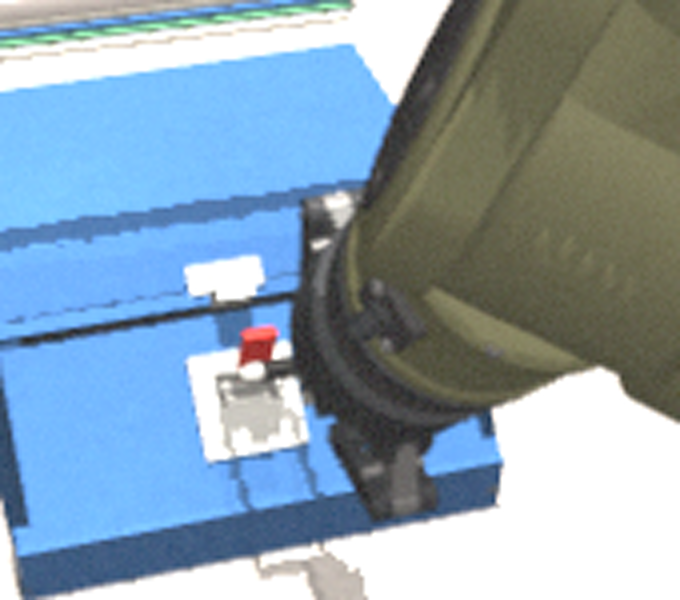

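View pics/t7.png

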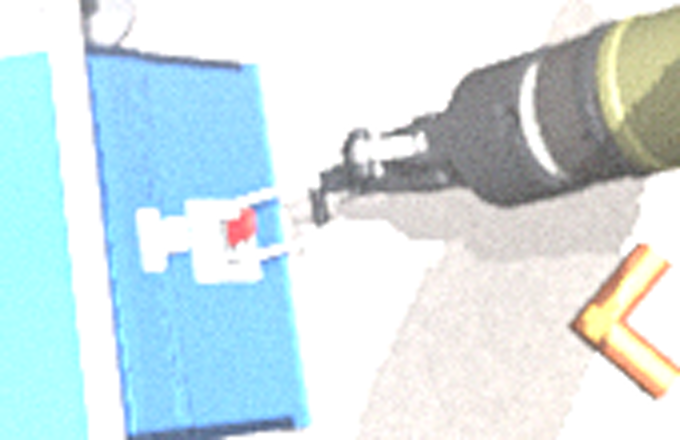

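>>> play_rows:
  targets: [0.14,0.26,0.09,-0.06,-0.21,-0.15,0,0,0,0,-0.06,-0.21,-0.15,0,0,0,0,-0.06,-0.21,-0.15,0,0,0,0,0,0,0,0]

```text
t: 8.3
position: [568.9, -131.2, 155.9]
orientation: [-0.059, 0.937, 0.343, -0.023]
wrist_force: [1.5, 0.3, 0.3]
width: 0.1
```

```bash
python3 tgt.py "[-55,0,70]"
```

```text
t 8.3
joints [-0.47  0.68  0.    1.34  0.56 -0.72]
position [ 568.86 -131.22  155.87]
wrist_force [1.52 0.28 0.34]
width 0.13
tip lb now [-54.6   5.   87. ]
remaining turn/10deg [-0.02 -0.02 -0.01]
[-55,0,70] TCP [ 572.3 -119.9  142.8] shift units [ 0.06  0.19 -0.22]
unit/60 per mm lb: x [-0.00161  0.01267  0.01071] z [ 0.00135 -0.01063  0.01277]
```

>>> play_rows:
  targets: [0,0,0,0.03,0.1,-0.11,0,0,0,0,0.03,0.1,-0.12,0,0,0,0,0,0,0,0]

```text
t: 8.68
position: [572.6, -117.3, 141.4]
orientation: [-0.06, 0.937, 0.343, -0.023]
wrist_force: [0.1, 0.3, -0.1]
width: 0.0
```

```bash
python3 tgt.py "[-55,0,70]" "[-30,0,70]"
python3 - <<'E'
from model import *
p=shot('side')
im=p['color'][90:240,200:370]; cv2.imwrite('pics/s8.png',cv2.resize(cv2.convertScaleAbs(cv2.cvtColor(im,cv2.COLOR_RGB2BGR),alpha=1.8,beta=30),None,fx=4,fy=4,interpolation=cv2.INTER_CUBIC))
E
```

```text
t 8.68
joints [-0.44  0.68 -0.02  1.3   0.57 -0.7 ]
position [ 572.62 -117.3   141.37]
wrist_force [ 0.15  0.32 -0.06]
width 0.02
tip lb now [-53.7  -0.5  67.3]
remaining turn/10deg [-0.02 -0.02 -0.01]
[-55,0,70] TCP [ 572.3 -119.9  142.8] shift units [-0.01 -0.04  0.02]
[-30,0,70] TCP [ 569.8 -100.9  158.9] shift units [-0.05  0.27  0.29]
unit/60 per mm lb: x [-0.00161  0.01267  0.01071] z [ 0.00135 -0.01063  0.01277]
```

View pics/s8.png

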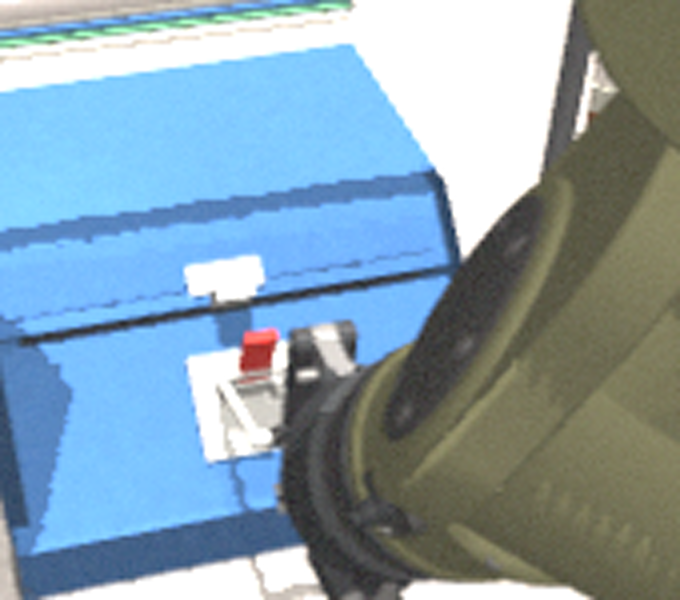

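>>> play_rows:
  targets: [0,0,0,-0.02,0.16,0.135,0,0,0,0,-0.02,0.16,0.135,0,0,0,0,-0.02,0.16,0.135,0,0,0,0,-0.02,0.16,0.135,0,0,0,0,0,0,0,0]

```text
t: 9.35
position: [568.2, -75.9, 178.3]
orientation: [-0.061, 0.937, 0.342, -0.022]
wrist_force: [0.2, -0.1, 0.2]
width: 0.0
```

```bash
python3 tgt.py "[20,0,68]" "[30,0,66]"
python3 - <<'E'
from model import *
p=shot('side')
im=p['color'][90:240,200:370]; cv2.imwrite('pics/s9.png',cv2.resize(cv2.convertScaleAbs(cv2.cvtColor(im,cv2.COLOR_RGB2BGR),alpha=1.8,beta=30),None,fx=4,fy=4,interpolation=cv2.INTER_CUBIC))
E
```

```text
t 9.35
joints [-0.39  0.6  -0.07  1.29  0.59 -0.64]
position [568.21 -75.95 178.29]
wrist_force [ 0.18 -0.11  0.16]
width 0.02
tip lb now [ 1.8 -1.4 68.8]
remaining turn/10deg [-0.01  0.   -0.01]
[20,0,68] TCP [564.8 -61.6 189.5] shift units [-0.06  0.24  0.19]
[30,0,66] TCP [563.7 -52.7 194.4] shift units [-0.08  0.39  0.27]
unit/60 per mm lb: x [-0.00161  0.01267  0.01071] z [ 0.00135 -0.01063  0.01277]
```

View pics/s9.png

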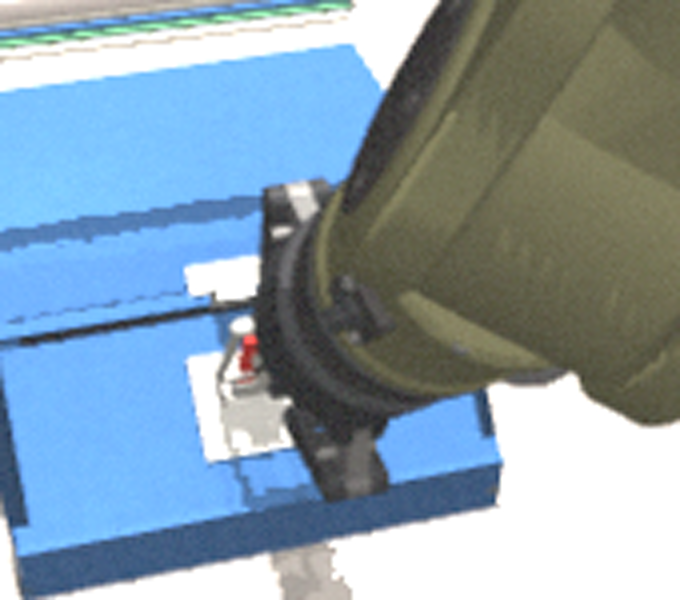

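Bail's left ball at (243,327), about 80° – past square. Keep pushing up-slope to about x 38.

>>> play_rows:
  targets: [0,0,0,-0.02,0.16,0.12,0,0,0,0,-0.02,0.16,0.12,0,0,0,0,-0.02,0.16,0.12,0,0,0,0,0,0,0,0]

```text
t: 9.9
position: [564.1, -45.6, 200.6]
orientation: [-0.06, 0.937, 0.343, -0.022]
wrist_force: [-0.4, -1.3, -0.6]
width: 0.0
```

```bash
python3 tgt.py "[20,0,68]" "[40,0,66]"
python3 - <<'E'
from model import *
p=shot('side')
im=p['color'][90:240,200:370]; cv2.imwrite('pics/s10.png',cv2.resize(cv2.convertScaleAbs(cv2.cvtColor(im,cv2.COLOR_RGB2BGR),alpha=1.8,beta=30),None,fx=4,fy=4,interpolation=cv2.INTER_CUBIC))
E
```

```text
t 9.9
joints [-0.35  0.55 -0.1   1.29  0.61 -0.59]
position [564.09 -45.6  200.62]
wrist_force [-0.42 -1.26 -0.58]
width 0.02
tip lb now [39.6 -1.2 66.3]
remaining turn/10deg [-0.02 -0.01 -0.01]
[20,0,68] TCP [564.8 -61.6 189.5] shift units [ 0.01 -0.27 -0.19]
[40,0,66] TCP [562.7 -45.1 200.8] shift units [-0.02  0.01  0.  ]
unit/60 per mm lb: x [-0.00161  0.01267  0.01071] z [ 0.00135 -0.01063  0.01277]
```

View pics/s10.png

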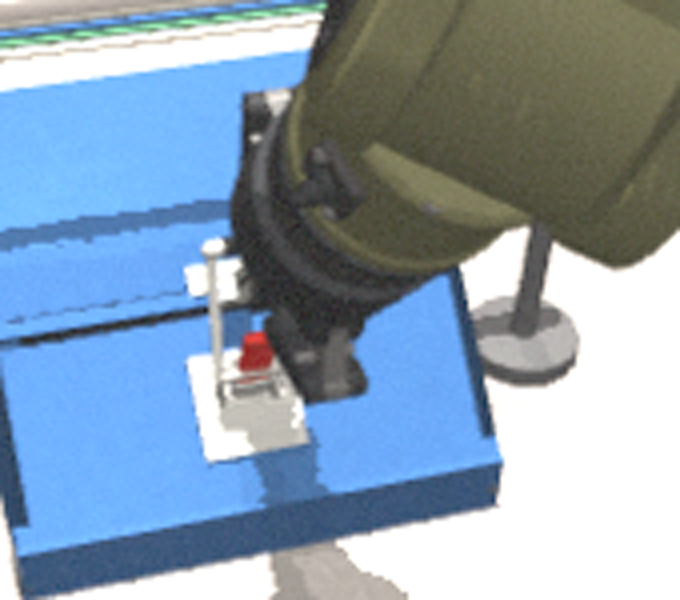

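>>> play_rows:
  targets: [0,0,0,-0.02,0.15,0.13,0,0,0,0,0,0,0,0]

```text
t: 10.2
position: [562.8, -36.5, 208.4]
orientation: [-0.06, 0.937, 0.343, -0.023]
wrist_force: [0.6, 0.3, 0.2]
width: -0.0
```

```bash
python3 tgt.py "[20,0,68]" "[40,0,66]"
python3 - <<'E'
from model import *
p=shot('side')
im=p['color'][90:240,200:370]; cv2.imwrite('pics/s11.png',cv2.resize(cv2.convertScaleAbs(cv2.cvtColor(im,cv2.COLOR_RGB2BGR),alpha=1.8,beta=30),None,fx=4,fy=4,interpolation=cv2.INTER_CUBIC))
E
```

```text
t 10.2
joints [-0.33  0.54 -0.1   1.29  0.62 -0.58]
position [562.77 -36.46 208.37]
wrist_force [0.6  0.25 0.15]
width -0.05
tip lb now [51.7 -1.  66.3]
remaining turn/10deg [-0.02 -0.01 -0.01]
[20,0,68] TCP [564.8 -61.6 189.5] shift units [ 0.03 -0.42 -0.31]
[40,0,66] TCP [562.7 -45.1 200.8] shift units [-0.   -0.14 -0.13]
unit/60 per mm lb: x [-0.00161  0.01267  0.01071] z [ 0.00135 -0.01063  0.01277]
```

View pics/s11.png

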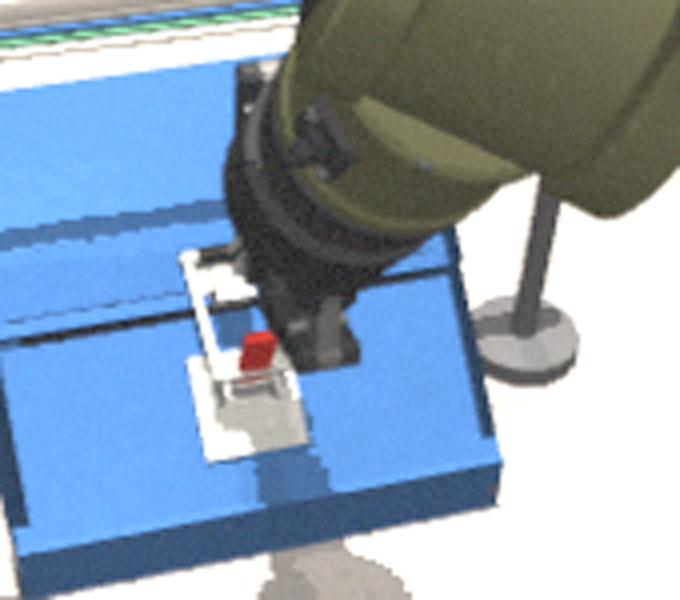

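>>> play_rows:
  targets: [0,0,0,-0.01,0.04,-0.12,0,0,0,0,-0.01,0.04,-0.12,0,0,0,0,-0.01,0.04,-0.11,0,0,0,0,0,0,0,0]

```text
t: 10.75
position: [560.2, -29.3, 184.3]
orientation: [-0.059, 0.937, 0.343, -0.024]
wrist_force: [0.0, 0.1, 0.0]
width: -0.3
```

```bash
python3 tgt.py "[40,0,45]" "[0,0,45]" "[-36,0,45]"
python3 - <<'E'
from model import *
p=shot('side')
im=p['color'][90:240,200:370]; cv2.imwrite('pics/s12.png',cv2.resize(cv2.convertScaleAbs(cv2.cvtColor(im,cv2.COLOR_RGB2BGR),alpha=1.8,beta=30),None,fx=4,fy=4,interpolation=cv2.INTER_CUBIC))
q=np.load('q.npy')
print(((proj(p,case2w(q,lb2c([[65,17,4.],[65,0,4],[65,-17,4],[20,0,51]])))-[200,90])*4).round(0))
E
```

```text
t 10.75
joints [-0.32  0.55 -0.14  1.23  0.62 -0.56]
position [560.18 -29.32 184.27]
wrist_force [0.   0.12 0.02]
width -0.31
tip lb now [41.9  0.8 43. ]
remaining turn/10deg [-0.02 -0.02 -0.  ]
[40,0,45] TCP [561.  -31.8 184.7] shift units [ 0.01 -0.04  0.01]
[0,0,45] TCP [564.9 -62.2 159. ] shift units [ 0.08 -0.55 -0.42]
[-36,0,45] TCP [568.4 -89.5 135.9] shift units [ 0.14 -1.   -0.81]
unit/60 per mm lb: x [-0.00161  0.01267  0.01071] z [ 0.00135 -0.01063  0.01277]
[[183. 261.]
 [217. 255.]
 [251. 250.]
 [255. 331.]]
```

View pics/s12.png

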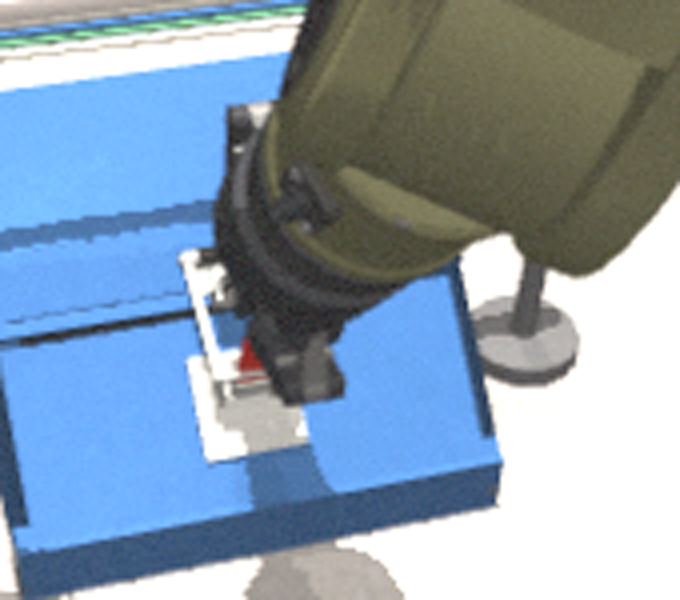

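>>> play_rows:
  targets: [0,0,0,0.016,-0.14,-0.1,0,0,0,0,0.016,-0.14,-0.1,0,0,0,0,0.016,-0.14,-0.1,0,0,0,0,0.016,-0.14,-0.1,0]

```text
t: 11.3
position: [565.1, -65.1, 160.2]
orientation: [-0.059, 0.937, 0.343, -0.022]
wrist_force: [-0.6, 1.9, 1.0]
width: 0.1
```

```bash
python3 tgt.py "[0,0,45]" "[-36,0,42]"
python3 - <<'E'
from model import *
p=shot('side')
im=p['color'][90:240,200:370]; cv2.imwrite('pics/s13.png',cv2.resize(cv2.convertScaleAbs(cv2.cvtColor(im,cv2.COLOR_RGB2BGR),alpha=1.8,beta=30),None,fx=4,fy=4,interpolation=cv2.INTER_CUBIC))
E
```

```text
t 11.3
joints [-0.37  0.61 -0.11  1.24  0.6  -0.62]
position [565.06 -65.14 160.15]
wrist_force [-0.64  1.85  1.02]
width 0.09
tip lb now [-1.3  0.3 47.8]
remaining turn/10deg [-0.02 -0.01 -0.  ]
[0,0,45] TCP [564.9 -62.2 159. ] shift units [-0.    0.05 -0.02]
[-36,0,42] TCP [568.1 -87.6 133.6] shift units [ 0.05 -0.37 -0.44]
unit/60 per mm lb: x [-0.00161  0.01267  0.01071] z [ 0.00135 -0.01063  0.01277]
```

View pics/s13.png

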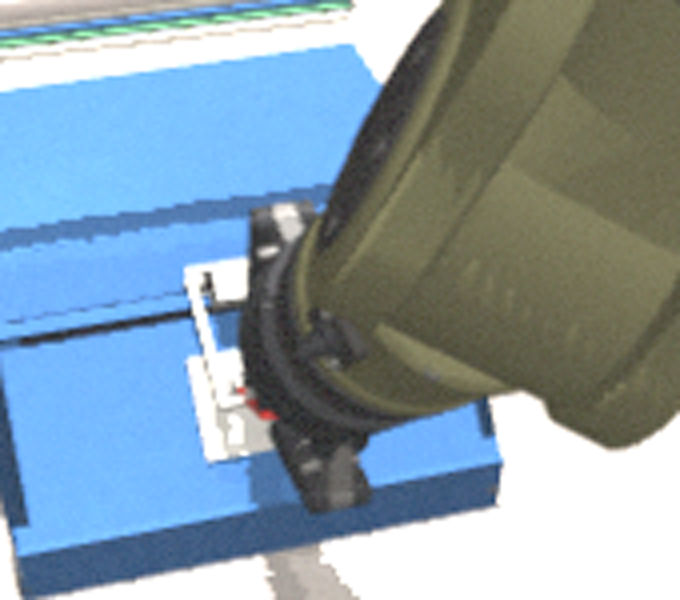

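>>> play_rows:
  targets: [0,0,0,0.014,-0.1,-0.11,0,0,0,0,0.014,-0.1,-0.11,0,0,0,0,0.014,-0.1,-0.11,0,0,0,0,0.014,-0.1,-0.11,0]

```text
t: 11.85
position: [568.7, -91.4, 131.6]
orientation: [-0.059, 0.937, 0.343, -0.022]
wrist_force: [-0.4, -0.1, 0.1]
width: -0.0
```

```bash
python3 tgt.py "[-36,0,42]"  "[-36,0,30]"  "[-36,0,18]"
python3 - <<'E'
from model import *
p=shot('side')
im=p['color'][90:240,200:370]; cv2.imwrite('pics/s14.png',cv2.resize(cv2.convertScaleAbs(cv2.cvtColor(im,cv2.COLOR_RGB2BGR),alpha=1.8,beta=30),None,fx=4,fy=4,interpolation=cv2.INTER_CUBIC))
E
```

```text
t 11.85
joints [-0.41  0.66 -0.08  1.23  0.59 -0.66]
position [568.71 -91.43 131.58]
wrist_force [-0.41 -0.06  0.12]
width -0.03
tip lb now [-39.9  -0.   43. ]
remaining turn/10deg [-0.02 -0.01  0.  ]
[-36,0,42] TCP [568.1 -87.6 133.6] shift units [-0.01  0.06  0.03]
[-36,0,30] TCP [567.2 -79.9 124.4] shift units [-0.03  0.19 -0.12]
[-36,0,18] TCP [566.2 -72.3 115.2] shift units [-0.04  0.32 -0.27]
unit/60 per mm lb: x [-0.00161  0.01267  0.01071] z [ 0.00135 -0.01063  0.01277]
```

View pics/s14.png

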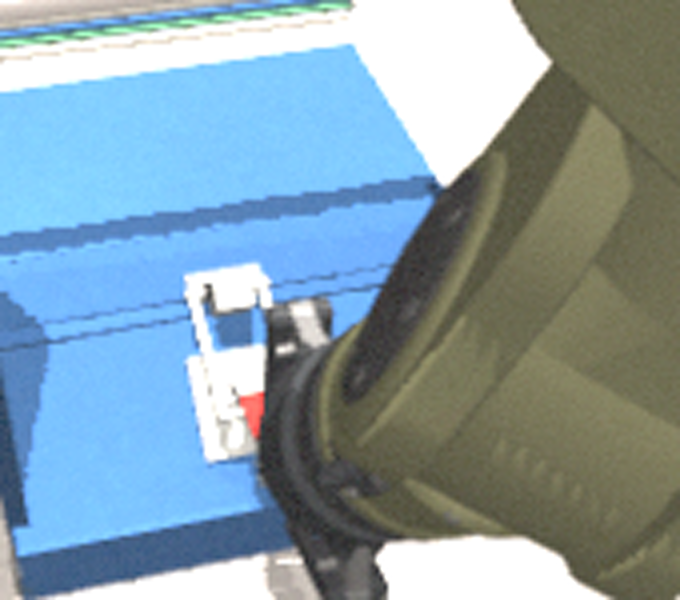

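Bar sits under the lip (205,290). Now press straight into the slope.

>>> play_rows:
  targets: [0,0,0,-0.01,0.11,-0.08,0,0,0,0,-0.01,0.1,-0.1,0,0,0,0,-0.01,0.1,-0.1,0]

```text
t: 12.28
position: [568.2, -82.8, 110.0]
orientation: [-0.06, 0.941, 0.331, -0.022]
wrist_force: [-0.2, -8.2, -2.4]
width: 0.2
```

```bash
python3 tgt.py  "[-36,0,18]" "[-36,0,15]"
```

```text
t 12.28
joints [-0.39  0.67 -0.12  1.16  0.57 -0.63]
position [568.22 -82.77 110.05]
wrist_force [-0.24 -8.24 -2.44]
width 0.23
tip lb now [-49.   -0.6  20.9]
remaining turn/10deg [ 0.12  0.01 -0.  ]
[-36,0,18] TCP [566.2 -72.3 115.2] shift units [-0.03  0.17  0.09]
[-36,0,15] TCP [566.  -70.4 112.9] shift units [-0.04  0.21  0.05]
unit/60 per mm lb: x [-0.00161  0.01267  0.01071] z [ 0.00135 -0.01063  0.01277]
```

>>> play_rows:
  targets: [0.12,0,0,0.01,-0.12,0.06,0,0,0,0,0.01,-0.1,0.13,0,0,0,0,0.01,-0.1,0.14,0,0,0,0,0,0,0,0]

```text
t: 12.78
position: [569.9, -102.4, 131.0]
orientation: [-0.06, 0.938, 0.342, -0.021]
wrist_force: [0.3, -0.6, -0.5]
width: -0.1
```

```bash
python3 tgt.py "[-26,0,44]" "[-26,0,18]"
python3 - <<'E'
from model import *
p=shot('side');t=shot('top')
im=p['color'][90:240,200:370]; cv2.imwrite('pics/s15.png',cv2.resize(cv2.convertScaleAbs(cv2.cvtColor(im,cv2.COLOR_RGB2BGR),alpha=1.8,beta=30),None,fx=4,fy=4,interpolation=cv2.INTER_CUBIC))
im=t['color'][120:230,200:370]; cv2.imwrite('pics/t15.png',cv2.resize(cv2.cvtColor(im,cv2.COLOR_RGB2BGR),None,fx=4,fy=4,interpolation=cv2.INTER_CUBIC))
q=np.load('q.npy')
for th in (0,.2,.4,.6,.8):
    L=[[-46*np.cos(th)+4*np.sin(th),8*k,14+46*np.sin(th)+4*np.cos(th)] for k in (1,-1)]
    X=case2w(q,lb2c(L)); print(th,((proj(p,X)-[200,90])*4).round(0).tolist(),((proj(t,X)-[200,120])*4).round(0).tolist())
E
```

```text
t 12.78
joints [-0.42  0.67 -0.07  1.25  0.58 -0.68]
position [ 569.91 -102.39  130.98]
wrist_force [ 0.27 -0.63 -0.54]
width -0.07
tip lb now [-49.    0.1  49.6]
remaining turn/10deg [-0.01  0.   -0.  ]
[-26,0,44] TCP [567.3 -81.3 141.5] shift units [-0.04  0.35  0.18]
[-26,0,18] TCP [565.2 -64.7 121.6] shift units [-0.08  0.63 -0.16]
unit/60 per mm lb: x [-0.00161  0.01267  0.01071] z [ 0.00135 -0.01063  0.01277]
0 [[252.0, 484.0], [285.0, 478.0]] [[288.0, 245.0], [284.0, 220.0]]
0.2 [[255.0, 479.0], [288.0, 473.0]] [[296.0, 242.0], [292.0, 217.0]]
0.4 [[257.0, 471.0], [291.0, 464.0]] [[301.0, 239.0], [297.0, 214.0]]
0.6 [[258.0, 458.0], [293.0, 452.0]] [[303.0, 237.0], [300.0, 211.0]]
0.8 [[259.0, 443.0], [293.0, 436.0]] [[303.0, 234.0], [299.0, 209.0]]
```

View pics/s15.png

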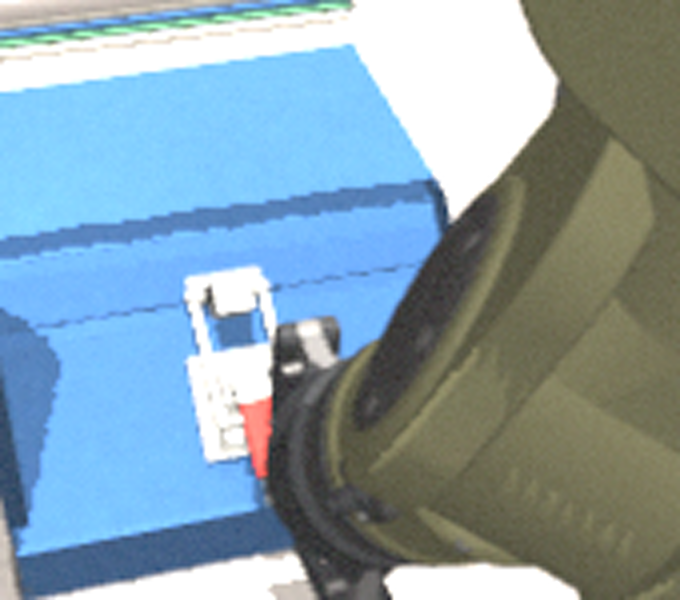

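View pics/t15.png

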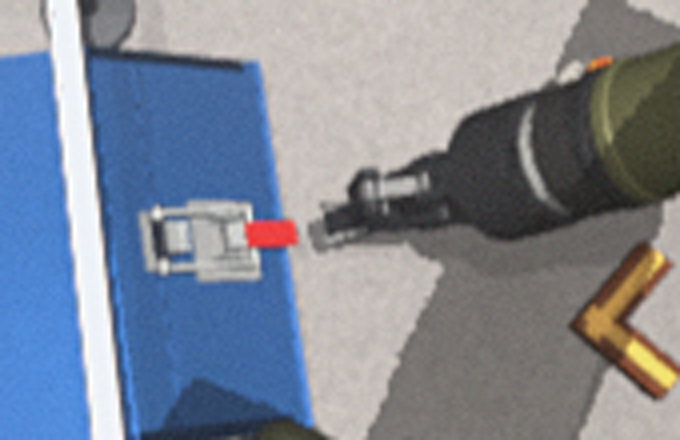

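>>> play_rows:
  targets: [0,0,0,-0.02,0.18,0.09,0,0,0,0,-0.02,0.18,0.08,0,0,0,0,-0.01,0.09,-0.1,0,0,0,0,-0.01,0.09,-0.1,0]

```text
t: 13.38
position: [565.4, -66.3, 128.8]
orientation: [-0.061, 0.937, 0.342, -0.022]
wrist_force: [0.2, 0.8, 0.0]
width: 0.4
```

```bash
python3 tgt.py "[-28,0,26]" "[-28,0,17]"
```

```text
t 13.38
joints [-0.38  0.64 -0.13  1.19  0.6  -0.63]
position [565.39 -66.27 128.79]
wrist_force [0.21 0.8  0.  ]
width 0.4
tip lb now [-22.5   0.1  24.5]
remaining turn/10deg [-0.01  0.   -0.01]
[-28,0,26] TCP [566.1 -71.3 126.4] shift units [ 0.01 -0.08 -0.04]
[-28,0,17] TCP [565.3 -65.6 119.5] shift units [-0.    0.01 -0.15]
unit/60 per mm lb: x [-0.00161  0.01267  0.01071] z [ 0.00135 -0.01063  0.01277]
```

>>> play_rows:
  targets: [0,0,0,0,-0.05,-0.09,0,0,0,0,-0.01,0.05,-0.06,0,0,0,0,0,0.04,-0.05,0]

```text
t: 13.75
position: [564.7, -64.9, 117.4]
orientation: [-0.06, 0.938, 0.342, -0.022]
wrist_force: [-10.8, -21.8, 35.1]
width: 0.2
```

```bash
python3 tgt.py "[-30,0,17]" "[-30,0,12]"
```

```text
t 13.75
joints [-0.37  0.65 -0.14  1.16  0.6  -0.62]
position [564.65 -64.93 117.43]
wrist_force [-10.85 -21.82  35.11]
width 0.2
tip lb now [-28.8   0.7  14.9]
remaining turn/10deg [-0.   -0.   -0.01]
[-30,0,17] TCP [565.5 -67.1 118.3] shift units [ 0.01 -0.04  0.01]
[-30,0,12] TCP [565.1 -63.9 114.4] shift units [ 0.01  0.02 -0.05]
unit/60 per mm lb: x [-0.00161  0.01267  0.01071] z [ 0.00135 -0.01063  0.01277]
```

>>> play_rows:
  targets: [0,0,0,0.02,-0.15,0.2,0,0,0,0,0.05,-0.35,0.45,0,0,0,0,0.05,-0.4,0.5,0,0,0,0,0.05,-0.4,0.5,0,0,0,0,0.05,-0.4,0.5,0,0,0,0,0,0,0,0]

```text
t: 14.5
position: [576.9, -170.7, 248.8]
orientation: [-0.059, 0.938, 0.342, -0.023]
wrist_force: [-0.4, 0.4, -1.8]
width: -0.1
```

```bash
python3 tgt.py
python3 - <<'E'
from model import *
p=shot('side','s16full.png');t=shot('top')
im=p['color'][90:240,200:370]; cv2.imwrite('pics/s16.png',cv2.resize(cv2.convertScaleAbs(cv2.cvtColor(im,cv2.COLOR_RGB2BGR),alpha=1.8,beta=30),None,fx=4,fy=4,interpolation=cv2.INTER_CUBIC))
im=t['color'][120:230,200:370]; cv2.imwrite('pics/t16.png',cv2.resize(cv2.cvtColor(im,cv2.COLOR_RGB2BGR),None,fx=4,fy=4,interpolation=cv2.INTER_CUBIC))
E
```

```text
t 14.5
joints [-0.51  0.66  0.19  1.57  0.54 -0.77]
position [ 576.93 -170.74  248.76]
wrist_force [-0.38  0.43 -1.76]
width -0.13
tip lb now [-25.9   1.9 184. ]
remaining turn/10deg [-0.01 -0.01  0.01]
unit/60 per mm lb: x [-0.00161  0.01267  0.01071] z [ 0.00135 -0.01063  0.01277]
```

View pics/s16.png

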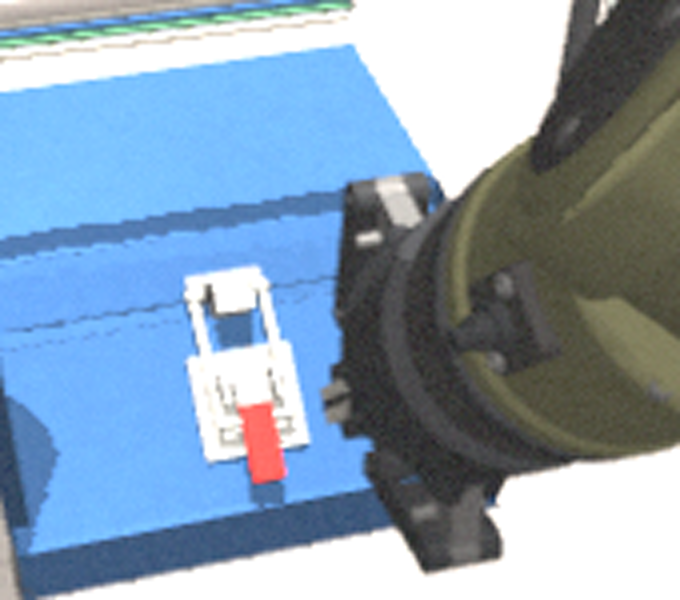

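View pics/t16.png

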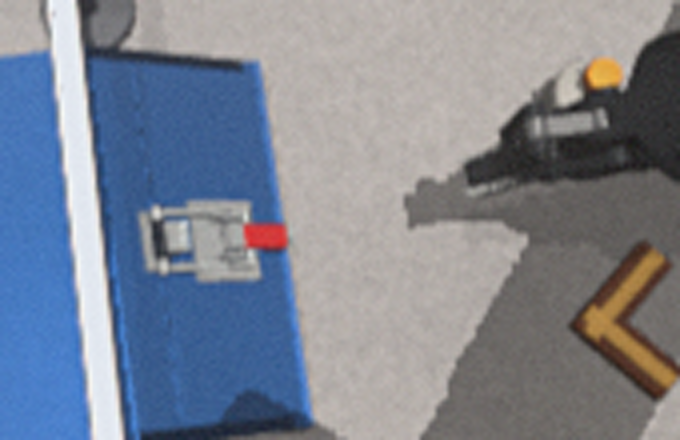

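Run:
```python
from model import *
p=shot('side')
for l in ('corner','glue','tin','lamp'): print(l,[(np.round(x['extent'],1).tolist(),round(x['score'],2)) for x in nets.recognise(p,l)][:1])
q=np.load('q.npy')
im=cv2.cvtColor(p['color'],cv2.COLOR_RGB2BGR); im=cv2.resize(cv2.convertScaleAbs(im[90:240,170:340],alpha=1.6,beta=20),None,fx=4,fy=4,interpolation=cv2.INTER_CUBIC)
for th,c in((0,(0,255,0)),(.03,(0,0,255))):
    P=((proj(p,case2w(q,lidpts(th)))-[170,90])*4).astype(int)
    for a,b in((0,1),(2,3)): cv2.line(im,tuple(map(int,P[a])),tuple(map(int,P[b])),c,1)
cv2.imwrite('pics/s17.png',im)
```

```text
corner [([257.4, 339.8, 68.7, 49.9], 0.7)]
glue [([341.4, 293.2, 38.1, 57.0], 0.72)]
tin [([179.3, 334.3, 44.0, 49.2], 0.59)]
lamp [([260.6, 87.2, 180.1, 36.0], 0.97)]
```

View pics/s17.png

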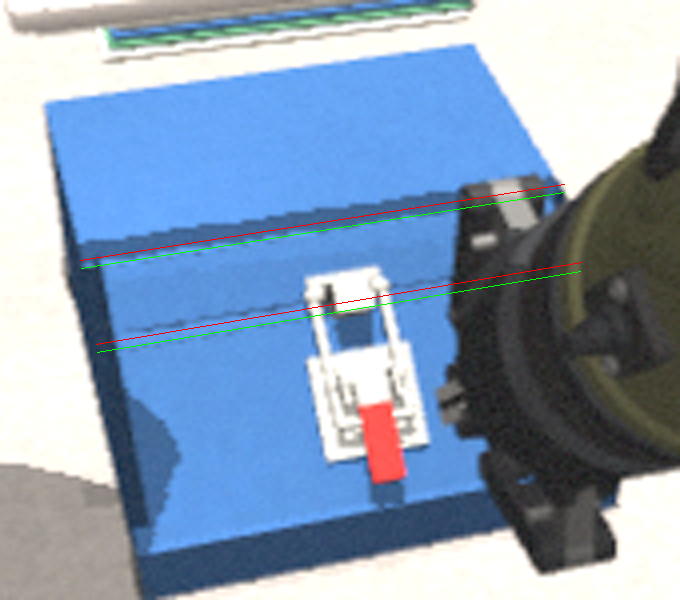

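```bash
python3 -c "
from rig import manip; print(manip.finish_job())"
```

```text
the job is handed in; nothing more can be done
None
```

I closed the case: the lid is down, the wire loop is over the hook, and the red lever is pressed fully down. I then pulled the gripper well clear and handed the job in at about 15 s. I got no verdict, so whether it passes isn't confirmed.

**What the last pictures showed**
- **Lever:** its end appeared within about a pixel of where a fully shut lever would be. It stayed there after I let go.
- **Bar:** it sits under the hook's lip.
- **Lid:** the dark gap along the seam is gone. I couldn't confirm tightness as an angle: my lines for 0 and 0.03 rad both miss the visible edge by a few pixels.
- **Bystanders:** the corner sample, glue bottle and tin were within about 3 pixels of where they started. I sent the arm around the lamp and saw no sign of a touch.

**What went wrong along the way**
- **First push on the loop:** the fingertip was too high and pressed on top of the bar. The wrist force peaked at about 60 N. I backed off and pushed again lower down.
- **First press on the lever:** the finger slid off the lever's end at about 0.2 rad. I lifted it and pressed again nearer the pivot, to about 43 N against the stop.
- **Lowering the lid:** the wrist force reached about 73 N when the lid bottomed out. That came through the fingertips and is under the 120 N limit. I assumed the 40 N limit on the arm and gripper body does not count the fingers.

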